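# Air the bench-top greenhouse

## Task

Open up the little timber greenhouse to air the seedlings: unbolt and swing open the left leaf with the cover strip first, then unbolt the right leaf that it overlaps and swing that open too, so that both end square to the front or further. A small clay pot stands where the leaves swing: first set it aside, upright on the bench, so that no leaf touches it. Do not force anything, and leave the trowel, the handheld unit and the big pot where they are.

Things in the scene. Friction and masses are not known exactly. Their poses are not given: they have to be found in the camera images.
- greenhouse: Timber and clear-pane bench-top greenhouse, fixed, 500 wide (y) x 260 deep (x), 312 high at the front, 329 at the back. Origin: centre of its underside; its front looks to its own -x. The closed leaves' faces lie at x = -130 mm in its frame, flush with the fascia above, and meet at y = 0; only steel hardware stands out. Leaves: 240 wide, 18 thick, 45 to 285 mm above the bench.
- leaf_a (a joint): Left leaf (+y side): opening angle in rad, 0 shut, 1.571 square, stop at 1.92; swings towards the robot and left about its outer edge (clockwise from above). A 6 mm cover strip overlaps the right leaf by 18 mm, so its free edge sweeps a radius of 262 mm. Held shut by bolt_a. 0.7 kg; the stiff hinge (0.1 N m) holds it where left.
- leaf_b (a joint): Right leaf (-y side): opening angle in rad, 0 shut, 1.571 square, stop at 1.92; swings towards the robot and right about its outer edge (counter-clockwise from above), free edge at radius 242 mm. It opens only when leaf_a is out of its way (0.5 rad or more) and bolt_b is drawn. Weight and hinge as leaf_a.
- leaf_a_hinge (a point): Point on the left leaf's upright hinge axis, 262 mm above the bench, 2 mm before the leaf's face (greenhouse frame x = -132, y = 242 mm).
- leaf_b_hinge (a point): The same point for the right leaf (x = -132, y = -242 mm).
- leaf_a_handle (a point): Middle of the left leaf's steel bow handle: a level bar, 10 mm thick, 80 mm between the centres of its two 10 mm legs, its centre line 41 mm off the face, 262 mm above the bench; its middle is 135 mm from the meeting edge and 107 mm from the hinge. The 36 mm gap between bar and face is open from above, for hooking.
- leaf_b_handle (a point): Middle of the right leaf's bow handle, the mirror image of the left one.
- bolt_a_knob (a point): Centre of the 14 mm ball knob of the left leaf's level steel barrel bolt, 36 mm off the face and 258 mm above the bench; shot, it is 32 mm to the left of the meeting edge. A stem of 8 mm runs from the ball to the bolt.
- bolt_a (a joint): Barrel bolt of the left leaf: m that it is drawn, 0 shot into the keeper on the right leaf, 0.030 fully drawn; push its knob to the greenhouse's left (+y). The leaf is free from 0.018 on. Needs about 3 N and stays where left.
- bolt_b_knob (a point): Centre of the 14 mm ball knob of the right leaf's upright steel barrel bolt, 36 mm off the face, 62 mm to the right of the meeting edge; 266 mm above the bench when shot. Its keeper above it on the fascia stands 22 mm off the face.
- bolt_b (a joint): Top bolt of the right leaf: m that it is drawn, 0 shot up into the keeper on the fascia, 0.026 fully drawn; press its knob straight down. The leaf is free from 0.020 on. Needs about 4 N and stays where left.
- pot_center (a point): Small empty clay pot, upright and open at the top, 74 high, about 0.22 kg: foot 42, rim 62 outer diameter (rim collar 20 high at its top, wall 5). The point is on its axis, half-way up (37 above the bench). It stands 110 to 150 mm before the leaves and would be struck by one or both.
- trowel: Bystander: hand trowel lying on the bench, 305 long along its x, 75 wide, 29 high; steel blade to +x, wooden handle. Origin on the bench at the neck.
- gps: Bystander: yellow handheld satellite unit lying on the bench, 110 (its x) x 54 x 30. Origin: centre of its underside.
- big_pot: Bystander: big empty clay pot, 120 rim diameter, 108 high, standing on the bench to the left of the greenhouse. Origin: centre of its underside.
Not all that is in view belongs to the job. Leave any blue, pink or yellow look-alike of the part that bears pot_center alone.

How it is judged:
On the way, in this order (a step that is already met when the one before it is completed fails the run):
1. the left, overlapping leaf is swung well open (over 0.5 rad) while the right leaf is still shut (under 0.15 rad) (value of joint leaf_a above 0.5 rad and value of joint leaf_b below 0.15 rad), for 0.1 s.
2. the right leaf is swung open (over 0.8 rad) (value of joint leaf_b above 0.8 rad), for 0.1 s.
At the end, for the whole second after the job is handed in: Both leaves stand at 1.48 rad (85 degrees) or more, the small pot stands upright on the bench (within 0.12 rad), and the trowel, the handheld unit and the big pot are within 30 mm of where they were (value of joint each of leaf_a, leaf_b above 1.48 rad and angle between pot_center's own z axis and vertical below 0.12 rad and height (world z) of pot_center between 0.03 and 0.045 m and distance of each of trowel, gps, big_pot from where it was at the start of the episode below 0.03 m); the robot touches nothing.
It fails at once if a leaf touches the small pot (over 0.4 N) (contact force between pot and leaf_a above 0.4 N or contact force between pot and leaf_b above 0.4 N).
It fails at once if the small pot is tipped over (beyond 0.6 rad) (angle between pot_center's own z axis and vertical above 0.6 rad).
It fails at once if a trowel, handheld unit or big pot is shifted more than 50 mm (distance of any of trowel, gps, big_pot from where it was at the start of the episode above 0.05 m).
It fails at once if a leaf or its bolt is forced (over 45 N) (contact force between any of the fingers, the arm and leaf_a above 45 N or contact force between any of the fingers, the arm and leaf_b above 45 N).
It also fails if it takes over 72 s, if anything falls off the work surface, if the arm or the gripper's body presses on something with over 40 N, if the wrist force passes 120 N, or if a joint passes its speed limit or range.

## Robot

A 7-joint arm with a two-finger parallel gripper is mounted at the origin on the work surface. World frame = base frame: x ahead of the robot, y to its left, z up, the work surface at z = 0. Lengths are in m, angles in rad, forces in N, time in s.
With the tool pointing down it reaches from about 0.4 to 0.85 m from the base axis. Payload 10.4 kg.
Tool frame: the origin (TCP) lies on the centre line of the jaws, within the pads' length; the fingertips stand 8 mm ahead of it and the grasp point (between the pads) lies 11 mm behind it (r.finger_overhang is the distance from the TCP to the fingertips, in m); z points along the fingers, y is the line along which they close (so a half turn about z gives the same grasp; the last joint's range is limited). The gripper opens to 87 mm and grips with 3 to 60 N. Pads are 19 mm wide; open, the fingers measure 117 mm over their backs; the gripper's body (75 mm by 190 mm) begins 51 mm behind the grasp point.
Start: joints at [1.32, 0.332, -0.065, 1.46, 0.022, 1.35, -0.088], TCP at [0.141, -0.609, 0.231] pointing down, gripper open.
Joint ranges: [-2.6, 2.6], [-0.5, 2.12], [-1.47, 1.34], [0.16, 2.42], [-1.27, 4.41], [0.06, 2.06], [-2.6, 2.6]. Speed limits (rad/s): [2.22, 2.22, 2.79, 2.79, 3.14, 3.14, 3.14].

## Interface

Orientations are given as a unit quaternion [x, y, z, w].
In Python, from bench import r, vision gives the robot as it stands.
- The arm moves only by the tool drive_tool, never from a script. Its argument "series" is a list of rows, each a list of 2 entries, a list of its own where there are three numbers: the shift along the world's x, y, z in cm, then the turn about the world's z in degrees. A call has exactly 10 rows; each row shifts and turns the commanded pose from where the row before left it; what a row does not reach is not made up. A row lasts 1/8 s, in which the tool goes at most 62.5 mm and 10.7 degrees, less where a joint would pass 70% of its speed; a pose out of reach is approached as far as the arm can. A call with a gripper value outside its range is refused whole. "hand" is the closure, from 0 (fully open) to 1 (shut), set as the call begins (left out, the last holds). The fingers move at their own pace and stop on an object; "newtons" is the grip in N (left out, the last holds). Time passes only in rows, so rows that do not move let the fingers close, or fill a call up. It gives the time, the measured TCP pose, the force, the opening and the grip force at its end, in the units of the state.
- r.read_state(): the state, without advancing time (a new reading comes with each control period).
- vision.camera(name): name is "scene" or "side" or "wrist"; returns a dict with "color" (480x640x3 uint8, red, green, blue), "intrinsics" (3x3 intrinsics, pixels), "R" (3x3) and "t" (3): a world point X has camera coordinates R X + t; the wrist camera has in their place "mount" (4x4, takes a point from camera to tool coordinates, whose origin is the TCP and whose axes are the flange's). Camera axes: x right, y down, z forward; pixel columns grow to the right and rows downward; lengths in m; the calibration is good to about 2 mm. A picture is of the moment at which its call begins: read the wrist's pose just before it. There is no depth.
- r.close_job(): hands the job in; it is judged then, once.
The state is a dict: "time": time; "joint_positions": joint angles; "joint_vel": joint speeds; "joint_torque": joint torques, N m; "ee_pos": TCP position; "eef_rot": TCP orientation; "ft_force": force on the tool from outside, world axes, zero at the start; "torque": the same for the moment, N m; "width": finger opening in m; "grip_force": force on a finger pad.
Only numpy, scipy, OpenCV 4.12 (cv2) and the standard library are available. Lean on these libraries where they do the work, as an engineer would, in place of code of your own. Each camera call takes 0.05 s, during which the arm holds its last target. There are 200 camera calls.

## Working session

There is one attempt and no reset: what is moved stays moved. The work goes in short steps, Python scripts to look and compute and a tool call to move; the robot and the scene stay as the last step left them, time stands still between calls to the robot, and variables do not carry over. Pictures are saved under pics/ and viewed, at most 10 in all, crops included, and the job is handed in when it is done.

Besides the shell and the picture viewer there is one more tool, called after "Call:" by a JSON object that holds its "fn" and its "kwargs". drive_tool: Moves the arm, as the interface text tells. Its arguments: {"type":"object","properties":{"series":{"type":"array"},"hand":{"type":"number"},"newtons":{"type":"number"}},"required":["series"]}

```bash
mkdir -p pics; ls
python3 - <<'E'
from bench import r, vision
import cv2,numpy as np
print(r.read_state())
for n in("scene","side"):
    c=vision.camera(n); cv2.imwrite(f"pics/{n}0.png",c["color"][:,:,::-1]); print(n,c["intrinsics"],c["R"],c["t"])
    np.savez(f"{n}.npz",K=c["intrinsics"],R=c["R"],t=c["t"])
E
```

```text
pics
{'time': 0.0, 'joint_positions': array([ 1.32040249,  0.33285831, -0.06473208,  1.46095434,  0.02161449,
        1.3498832 , -0.0885019 ]), 'joint_vel': array([-7.70628976e-04,  3.53572466e-04,  4.35844553e-05,  9.30500322e-04,
        1.15018162e-03, -1.42940818e-03,  2.70000218e-03]), 'joint_torque': array([-1.02167214e-03, -6.23262763e+01,  2.41474441e-02, -3.89897668e+01,
       -6.12262893e-02,  3.97882273e-02,  1.57075187e-04]), 'ee_pos': array([ 0.14106668, -0.60848503,  0.22975626]), 'eef_rot': array([ 9.93517504e-01,  1.13677062e-01, -1.14232823e-04, -6.94090492e-04]), 'ft_force': array([ 0.27317276,  0.35989045, -0.33210647]), 'torque': array([ 0.01645374, -0.01519152, -0.02043072]), 'grip_force': 0.0, 'width': 0.08711119923673045}
scene [[530.79846455   0.         319.09634056]
 [  0.         530.79846455 245.85970377]
 [  0.           0.           1.        ]] [[-0.41799952  0.90829577  0.01658916]
 [ 0.72710744  0.34545193 -0.59327712]
 [-0.54460185 -0.23592744 -0.80482735]] [ 0.12402811 -0.33753459  1.78187003]
side [[619.40426469   0.         315.72982857]
 [  0.         619.40426469 235.06845309]
 [  0.           0.           1.        ]] [[ 0.99804292 -0.06079751 -0.01462819]
 [-0.04932178 -0.62154888 -0.78182118]
 [ 0.03844065  0.78101258 -0.6233311 ]] [-0.50659809  0.23404175  1.49272196]
```

View pics/scene0.png

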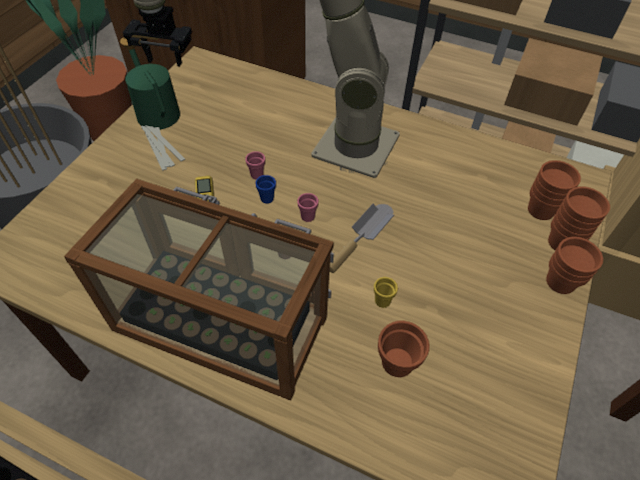

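View pics/side0.png

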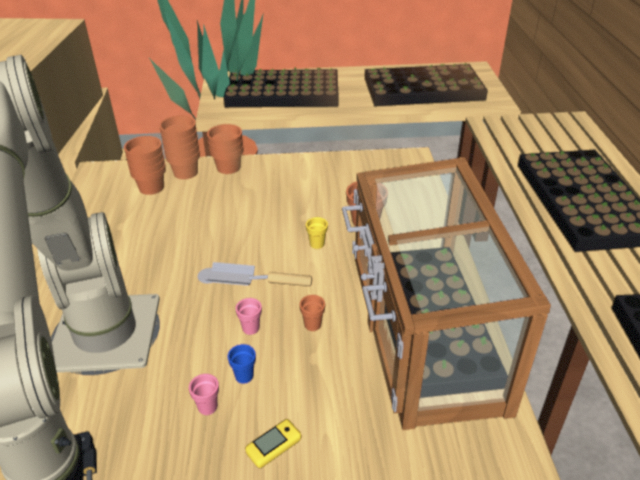

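Side view: the small terracotta pot is at (312,312). Look-alikes are pink at (249,315) and (205,394), blue at (242,363) and yellow at (317,233). The big pot is behind the greenhouse corner, at (365,200). The trowel is at (255,275) and the GPS at (273,443). I choose (312,312), because it is terracotta, small and in front of the leaves. Next I'll check it in a close crop together with the hardware.

Run:
```python
import cv2
a=cv2.imread("pics/side0.png")[180:420,285:445]
cv2.imwrite("pics/crop1.png",cv2.resize(a,(400,600),interpolation=cv2.INTER_CUBIC))
```

```text
(no output)
```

View pics/crop1.png

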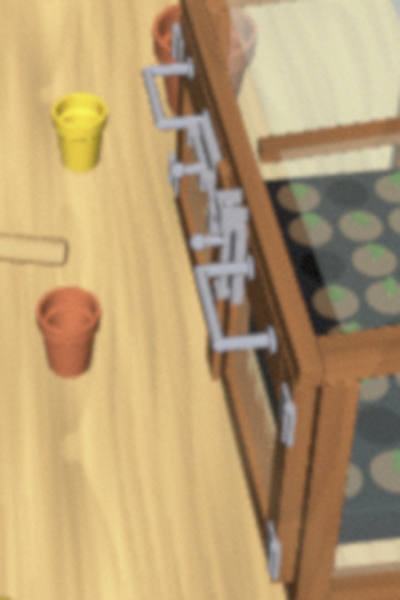

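The crop shows the terracotta pot plainly at crop (69,330), i.e. pixel (312.5,312). It is plain terracotta, so the choice holds. The hardware at z≈0.26 shows as handle A bar (345,209)–(350,230), knob A (355,248), knob B (365,277) and handle B bar (365,289)–(371,318).

```bash
cat > h.py <<'E'
import numpy as np,cv2
def load(n): return np.load(f"{n}.npz")
def ray(n,uv,z):
    c=load(n); o=-c["R"].T@c["t"]; d=c["R"].T@np.linalg.inv(c["K"])@[*uv,1.]
    return (o+d*(z-o[2])/d[2])[:2]
def proj(n,X):
    c=load(n); p=c["K"]@(c["R"]@np.asarray(X,float)+c["t"]); return p[:2]/p[2]
def W(g,x,y): # greenhouse local mm -> world m
    c,s=np.cos(g[2]),np.sin(g[2]); return np.array([g[0]+(c*x-s*y)/1e3,g[1]+(s*x+c*y)/1e3])
E
python3 - <<'E'
from h import *
from scipy.optimize import least_squares as ls
P=[((345.5,209),(-171,175,.262)),((350.3,230.4),(-171,95,.262)),((355.4,248.4),(-166,32,.258)),((364.6,276.8),(-166,-62,.266)),((365.8,288.6),(-171,-95,.262)),((371.2,318),(-171,-175,.262))]
A=[(ray("side",u,l[2]),l) for u,l in P]
s=ls(lambda g:np.concatenate([W(g,l[0],l[1])-p for p,l in A]),[.75,0,0]); g=s.x
print("g",g,"res mm",(s.fun*1e3).round(1)); np.save("g.npy",g)
for n in("side","scene"):
  for x,y,z in [(-130,250,.312),(-130,-250,.312),(130,250,.329),(130,-250,.329),(-130,-250,0),(130,-250,0)]: print(n,(x,y),proj(n,[*W(g,x,y),z]).round())
for n,z in (("hingeA",(-132,242)),("hingeB",(-132,-242)),("hA",(-171,135)),("hB",(-171,-135)),("kA",(-166,32)),("kB",(-166,-62))): print(n,W(g,*z).round(4))
c=cv2.cvtColor(cv2.imread("pics/side0.png"),cv2.COLOR_BGR2HSV)
def blob(lo,hi,roi):
    x0,y0,x1,y1=roi; m=cv2.inRange(c[y0:y1,x0:x1],lo,hi); k=cv2.connectedComponentsWithStats(m)
    i=1+k[2][1:,4].argmax(); return k[2][i]+[x0,y0,0,0,0],k[3][i]+[x0,y0]
b,_=blob((0,120,40),(11,255,220),(290,280,340,345));print(b)
def pot(b): 
    # rim ellipse: top centre; foot bottom
    u=b[0]+b[2]/2-.5; t=b[1]; bot=b[1]+b[3]
    return u,t,bot
u,t,bot=pot(b)
far=ray("side",(u,t),.074); near=ray("side",(u,bot),0)
cam=-load("side")["R"].T@load("side")["t"]
d=(far-cam[:2]);d/=np.linalg.norm(d)
print("pot from rim",far-d*.031,"from foot",near+d*.021)
p=((far-d*.031)+(near+d*.021))/2
R=np.array([W(g,0,0)]);th=g[2]
q=p-g[:2];print("local",np.cos(th)*q[0]+np.sin(th)*q[1],-np.sin(th)*q[0]+np.cos(th)*q[1])
for n,uv in(("pink1",(249,300)),("pink2",(205,378)),("blue",(242,348)),("yellow",(317,221)),("gps",(273,443))):
    q=ray("side",uv,.03 if n=="gps" else .07); 
    print(n,q.round(3),[round(float(np.linalg.norm(q-W(g,-132,y))),3) for y in(242,-242)])
for uv in((199,275),(311,280),(265,277),(225,270)): print("trowel",ray("side",uv,.01).round(3))
E
```

```text
g [ 0.76385956 -0.06849209  0.04560662] res mm [-1.1  1.4 -0.1  1.8  2.8 -3.2 -0.2  2.2 -2.5 -1.   1.  -1.2]
side (-130, 250) [358. 172.]
side (-130, -250) [404. 328.]
side (130, 250) [467. 158.]
side (130, -250) [552. 308.]
side (-130, -250) [393. 433.]
side (130, -250) [516. 420.]
scene (-130, 250) [332. 242.]
scene (-130, -250) [135. 176.]
scene (130, 250) [282. 339.]
scene (130, -250) [ 62. 254.]
scene (-130, -250) [164. 253.]
scene (130, -250) [110. 329.]
hingeA [0.621  0.1672]
hingeB [ 0.643  -0.3163]
hA [0.5869 0.0586]
hB [ 0.5992 -0.2111]
kA [ 0.5966 -0.0441]
kB [ 0.6009 -0.138 ]
[300 295  25  36 650]
pot from rim [ 0.49942341 -0.01711143] from foot [ 0.4974129  -0.01214214]
local -0.2627096276873885 0.06591098293478825
pink1 [0.35  0.012] [0.312, 0.44]
pink2 [ 0.264 -0.213] [0.521, 0.393]
blue [ 0.339 -0.136] [0.414, 0.354]
yellow [0.531 0.309] [0.168, 0.635]
gps [ 0.403 -0.35 ] [0.561, 0.243]
trowel [0.21  0.178]
trowel [0.504 0.136]
trowel [0.384 0.157]
trowel [0.278 0.192]
```

Call:
{"fn": "drive_tool", "kwargs": {"series": [[[2.2,3.0,0],-1],[[2.2,3.0,0],-1],[[2.2,3.0,0],-1],[[2.2,3.0,0],-1],[[2.2,3.0,0],-1],[[2.2,3.0,0],-1],[[2.2,3.0,0],-1],[[2.2,3.0,0],-1],[[2.2,3.0,0],-1],[[2.2,3.0,0],-1]], "hand": 0, "newtons": 12}}

```text
time: 1.35
ee_pos: [0.3616, -0.3077, 0.2304]
eef_rot: [1.0, 0.026, -0.0, -0.0]
ft_force: [1.1, 0.1, 0.2]
width: 0.0871
grip_force: 0.0
```

Call:
{"fn": "drive_tool", "kwargs": {"series": [[[1.5,3.2,-0.3],0],[[1.5,3.2,-0.3],0],[[1.5,3.2,-0.3],0],[[1.5,3.2,-0.3],0],[[1.5,3.2,-0.3],0],[[1.5,3.2,-0.3],0],[[1.5,3.2,-0.3],0],[[1.5,3.2,-0.3],0],[[1.7,3.8,-0.3],0],[[0,0,0],0]]}}

```text
time: 2.6
ee_pos: [0.4985, -0.0115, 0.2032]
eef_rot: [1.0, 0.029, -0.0, -0.001]
ft_force: [0.3, -0.6, 0.3]
width: 0.0869
grip_force: 0.0
```

Run:
```python
from bench import r, vision
import cv2,numpy as np
s=r.read_state(); c=vision.camera("wrist"); cv2.imwrite("pics/w1.png",c["color"][:,:,::-1]); print({k:np.round(s[k],4) for k in("time","ee_pos","eef_rot","ft_force","joint_positions","width")},c["mount"],c["intrinsics"])
np.savez("wrist.npz",K=c["intrinsics"],M=c["mount"],p=s["ee_pos"],q=s["eef_rot"])
```

```text
{'time': np.float64(2.6), 'ee_pos': array([ 0.4985, -0.0115,  0.2032]), 'eef_rot': array([ 9.996e-01,  2.920e-02, -2.000e-04, -8.000e-04]), 'ft_force': array([ 0.2565, -0.5515,  0.2934]), 'joint_positions': array([ 0.5734,  0.1246, -0.6808,  1.7954,  0.0809,  1.2505, -1.6416]), 'width': np.float64(0.0869)} [[-5.63958252e-04 -9.54167569e-01 -2.99272337e-01  8.24022510e-02]
 [ 9.99999558e-01 -3.13028917e-04 -8.86403217e-04 -2.40177516e-04]
 [ 7.52096307e-04 -2.99272705e-01  9.54167324e-01 -1.54839558e-01]
 [ 0.00000000e+00  0.00000000e+00  0.00000000e+00  1.00000000e+00]] [[364.22345347   0.         319.65401151]
 [  0.         364.22345347 242.51574988]
 [  0.           0.           1.        ]]
```

View pics/w1.png

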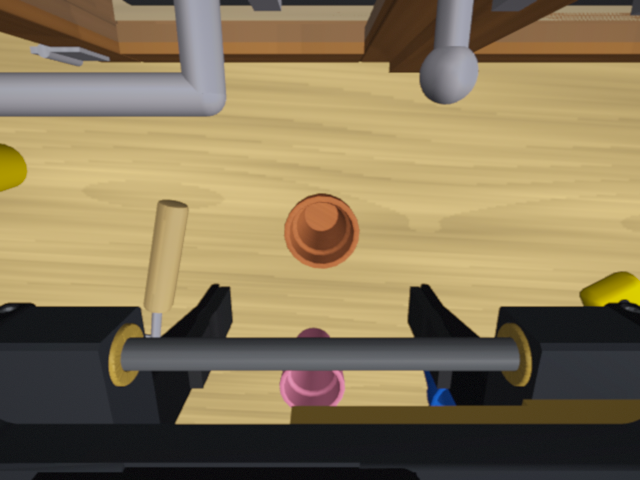

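The wrist view shows the pot rim centred at (321.5,231). Knob A's ball is at (449,75), and handle A's inner corner (centre lines) is at (203,94). The pads straddle the column of the pot.

```bash
cat >> h.py <<'E'
from scipy.spatial.transform import Rotation as Ro
def wray(uv,z,f="wrist.npz"):
    w=np.load(f); R=Ro.from_quat(w["q"]).as_matrix(); M=w["M"]
    o=R@M[:3,3]+w["p"]; d=R@M[:3,:3]@np.linalg.inv(w["K"])@[*uv,1.]
    return (o+d*(z-o[2])/d[2])[:2]
E
python3 - <<'E'
from h import *
g=np.load("g.npy")
c=cv2.cvtColor(cv2.imread("pics/w1.png"),cv2.COLOR_BGR2HSV)[180:285,260:390]
m=cv2.inRange(c,(0,110,40),(11,255,255)); k=max(cv2.findContours(m,0,1)[0],key=cv2.contourArea)
k=k.reshape(-1,2)+[260,180]
P=np.array([wray(p,.074) for p in k]); print("rim circle",cv2.minEnclosingCircle(P.astype(np.float32)), P.min(0),P.max(0))
print("kA",wray((449,75),.258),W(g,-166,32)); print("hA in",wray((203,94),.262),W(g,-171,95)); print("hA bar left px x=0",wray((0,94),.262))
E
```

```text
rim circle ((0.5016923546791077, -0.011928802356123924), 0.030094776302576065) [ 0.47278434 -0.03966463] [0.53161819 0.01664729]
kA [ 0.59535255 -0.03821245] [ 0.59657326 -0.04409344]
hA in [0.58707217 0.02249601] [0.58870623 0.0186131 ]
hA bar left px x=0 [0.58420001 0.07225923]
```

Call:
{"fn": "drive_tool", "kwargs": {"series": [[[0.35,0,0],0],[[0,0,-2.5],0],[[0,0,-2.5],0],[[0,0,-2.5],0],[[0,0,-2.5],0],[[0,0,-2.5],0],[[0,0,-1.5],0],[[0,0,-1.0],0],[[0,0,0],0],[[0,0,0],0]]}}

```text
time: 3.9
ee_pos: [0.5022, -0.0149, 0.0543]
eef_rot: [1.0, 0.027, 0.001, 0.0]
ft_force: [-0.5, -0.3, -0.5]
width: 0.087
grip_force: 0.0
```

Call:
{"fn": "drive_tool", "kwargs": {"series": [[[0,0,0],0],[[0,0,0],0],[[0,0,0],0],[[0,0,0],0],[[0,0,0],0],[[0,0,0],0],[[0,0,0],0],[[0,0,0],0],[[0,0,0],0],[[0,0,0],0]], "hand": 1, "newtons": 12}}

```text
time: 5.15
ee_pos: [0.5018, -0.0147, 0.0537]
eef_rot: [1.0, 0.027, 0.0, -0.0]
ft_force: [0.8, 2.9, 3.5]
width: 0.059
grip_force: 11.8
```

Call:
{"fn": "drive_tool", "kwargs": {"series": [[[0,0,1.0],0],[[0,0,1.5],0],[[-1.4,-1.2,0],0],[[-1.7,-1.6,0],0],[[-1.7,-1.6,0],0],[[-1.7,-1.6,0],0],[[-1.7,-1.5,0],0],[[0,0,-1.0],0],[[0,0,-0.8],0],[[0,0,0],0]]}}

```text
time: 6.4
ee_pos: [0.4196, -0.0891, 0.06]
eef_rot: [1.0, 0.027, -0.001, -0.0]
ft_force: [-0.3, 0.3, -1.7]
width: 0.059
grip_force: 12.1
```

Run:
```python
from bench import r, vision
import cv2,numpy as np
s=r.read_state(); c=vision.camera("side"); cv2.imwrite("pics/side1.png",cv2.resize(c["color"][200:440,160:420,::-1],None,fx=2.3,fy=2.3))
print(s["ee_pos"],s["ft_force"],s["width"])
```

```text
[ 0.41961365 -0.08910355  0.05999453] [-0.3371395   0.27436013 -1.70248368] 0.05895344815319083
```

View pics/side1.png

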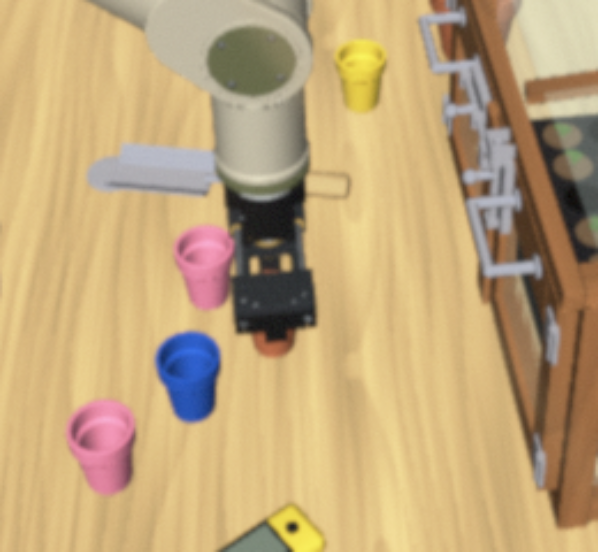

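The held pot is at crop (273,345), clear of the pink pot at (205,265) and the blue pot at (190,375). I'll lower it the last 6 mm.

Call:
{"fn": "drive_tool", "kwargs": {"series": [[[0,0,-0.2],0],[[0,0,-0.2],0],[[0,0,-0.2],0],[[0,0,-0.05],0],[[0,0,0],0],[[0,0,0],0],[[0,0,0],0],[[0,0,0],0],[[0,0,0],0],[[0,0,0],0]]}}

```text
time: 7.7
ee_pos: [0.4197, -0.0899, 0.0541]
eef_rot: [1.0, 0.027, 0.0, 0.0]
ft_force: [0.9, -0.5, -2.1]
width: 0.0591
grip_force: 12.1
```

Call:
{"fn": "drive_tool", "kwargs": {"series": [[[0,0,0],0],[[0,0,0],0],[[0,0,0],0],[[0,0,0],0],[[0,0,2.0],0],[[0,0,4.0],0],[[0,0,4.0],0],[[0,0,4.0],0],[[0,0,5.0],0],[[0,0,4.0],0]], "hand": 0}}

```text
time: 8.95
ee_pos: [0.4197, -0.0898, 0.2861]
eef_rot: [1.0, 0.027, 0.001, 0.0]
ft_force: [1.2, 0.3, -0.0]
width: 0.0868
grip_force: 0.0
```

Run:
```python
from bench import r, vision
import cv2,numpy as np
s=r.read_state(); c=vision.camera("wrist"); cv2.imwrite("pics/w2.png",c["color"][:,:,::-1])
np.savez("wrist.npz",K=c["intrinsics"],M=c["mount"],p=s["ee_pos"],q=s["eef_rot"])
```

```text
(no output)
```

View pics/w2.png

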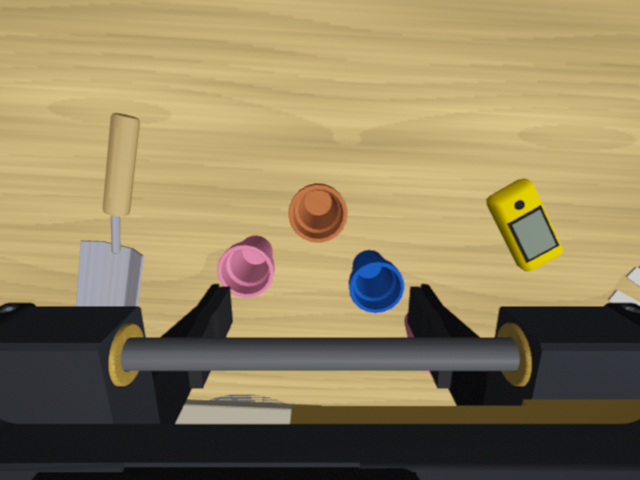

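The pot stands upright at (318,212), clear of the pink and blue pots. I'm moving towards the bolts now.

Call:
{"fn": "drive_tool", "kwargs": {"series": [[[1,0,0.3],0],[[1.5,0,0.3],0],[[1.5,0.2,0.3],0],[[1.5,0.2,0.2],0],[[1.5,0.2,0],0],[[1.5,0.2,0],0],[[1.0,0.2,0],0],[[0,0,0],0],[[0,0,0],0],[[0,0,0],0]], "hand": 1}}

```text
time: 10.25
ee_pos: [0.5144, -0.0801, 0.2952]
eef_rot: [1.0, 0.026, 0.0, 0.0]
ft_force: [0.7, 0.3, -0.1]
width: 0.0013
grip_force: 0.0
```

Run:
```python
from bench import r, vision
import cv2,numpy as np
s=r.read_state(); c=vision.camera("wrist"); cv2.imwrite("pics/w3.png",c["color"][:,:,::-1])
np.savez("wrist.npz",K=c["intrinsics"],M=c["mount"],p=s["ee_pos"],q=s["eef_rot"]);print(s["ee_pos"])
```

```text
[ 0.51437218 -0.08005372  0.2951986 ]
```

View pics/w3.png

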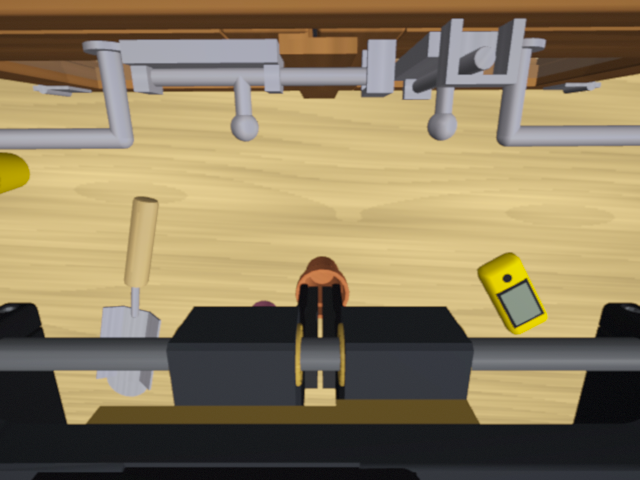

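This is a clear view of the hardware: knob A at (245,127), knob B at (442,126), handle A inner corner (122,138) and handle B inner corner (509,135).

Run:
```python
from h import *
from scipy.optimize import least_squares as ls
P=[((245,127),(-166,32,.258)),((442,126),(-166,-62,.266)),((122,138),(-171,95,.262)),((509,135),(-171,-95,.262))]
A=[(wray(u,l[2]),l) for u,l in P]; 
s=ls(lambda g:np.concatenate([W(g,l[0],l[1])-p for p,l in A]),[.75,0,0]); g=s.x
print("g",g,(s.fun*1e3).round(1)); np.save("g.npy",g)
for n,z in (("hingeA",(-132,242)),("hingeB",(-132,-242)),("hA",(-171,135)),("hB",(-171,-135)),("kA",(-166,32)),("kB",(-166,-62)),("startA",(-171,2)),("endA",(-171,44)),("hookA",(-148,115)),("pressB",(-171,-62))): print(n,W(g,*z).round(4))
```

```text
g [ 0.76309243 -0.06216935  0.05938986] [ 0.2 -2.2  0.3  0.2 -0.2  0.1 -0.3  2. ]
hingeA [0.617  0.1716]
hingeB [ 0.6457 -0.3116]
hA [0.5844 0.0624]
hB [ 0.6004 -0.2071]
kA [ 0.5955 -0.0401]
kB [ 0.6011 -0.1339]
startA [ 0.5923 -0.0703]
endA [ 0.5898 -0.0284]
hookA [0.6085 0.0438]
pressB [ 0.5961 -0.1342]
```

Call:
{"fn": "drive_tool", "kwargs": {"series": [[[1.5,0.2,0],0],[[2.0,0.3,0],0],[[2.0,0.3,0],0],[[1.5,0.2,0],0],[[0.8,0,0],0],[[0,0,-1.0],0],[[0,0,-1.0],0],[[0,0,-1.0],0],[[0,0,-0.7],0],[[0,0,0],0]]}}

```text
time: 11.55
ee_pos: [0.5923, -0.07, 0.2575]
eef_rot: [1.0, 0.027, -0.0, 0.0]
ft_force: [-0.6, 0.4, 0.7]
width: 0.0005
grip_force: 0.0
```

Call:
{"fn": "drive_tool", "kwargs": {"series": [[[0,0.4,0],0],[[0,0.4,0],0],[[0,0.4,0],0],[[-0.1,0.4,0],0],[[0,0.4,0],0],[[0,0.4,0],0],[[-0.1,0.4,0],0],[[0,0.4,0],0],[[0,0.2,0],0],[[0,0,0],0]]}}

```text
time: 12.8
ee_pos: [0.5907, -0.0355, 0.2581]
eef_rot: [1.0, 0.027, 0.0, -0.0]
ft_force: [-1.3, -1.3, 0.9]
width: 0.0003
grip_force: 0.5
```

Call:
{"fn": "drive_tool", "kwargs": {"series": [[[0,0.15,0],0],[[0,0.15,0],0],[[0,0.1,0],0],[[0,0,0],0],[[0,-0.3,0],0],[[0,-0.6,0],0],[[-1,-0.5,0],0],[[-1.0,0,1.0],0],[[-1,0,1.5],0],[[0,0,1.2],0]]}}

```text
time: 14.05
ee_pos: [0.5603, -0.0457, 0.2971]
eef_rot: [1.0, 0.027, 0.001, 0.001]
ft_force: [0.4, 0.8, -0.4]
width: 0.0005
grip_force: 0.0
```

Run:
```python
from bench import r, vision
import cv2,numpy as np
s=r.read_state(); c=vision.camera("wrist"); cv2.imwrite("pics/w4.png",c["color"][:240,:,::-1])
np.savez("wrist.npz",K=c["intrinsics"],M=c["mount"],p=s["ee_pos"],q=s["eef_rot"]);print(s["ee_pos"])
from h import *
g=np.load("g.npy")
R=Ro.from_quat(s["eef_rot"]).as_matrix();M=c["mount"]
def pj(X):
    q=M[:3,:3].T@(R.T@(np.array(X)-s["ee_pos"])-M[:3,3]);u=c["intrinsics"]@q;return (u[:2]/u[2]).round()
for y in(32,50,62): print(y,pj([*W(g,-166,y),.258]))
```

```text
[ 0.56031979 -0.04569826  0.29714295]
32 [313. 218.]
50 [281. 219.]
62 [259. 219.]
```

View pics/w4.png

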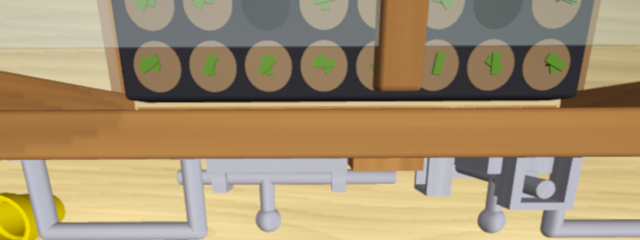

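The knob has moved to (268,219), about 25 mm drawn, so leaf A is free. Next I hook handle A.

Call:
{"fn": "drive_tool", "kwargs": {"series": [[[0.5,2.0,0],0],[[0.5,2.5,0],0],[[0.5,2.5,0],0],[[0.7,2.5,0],0],[[1.0,1.6,0],0],[[1.4,0,0],0],[[0,0,0],0.4],[[0,0,-1.5],0],[[0,0,-1.5],0],[[0,0,-0.9],0]]}}

```text
time: 15.35
ee_pos: [0.606, 0.0647, 0.2544]
eef_rot: [1.0, 0.03, -0.001, 0.0]
ft_force: [0.3, 0.4, -0.1]
width: 0.0003
grip_force: 0.0
```

```bash
cat >> h.py <<'E'
def leafpt(g,side,th,rad,off):
    # world point at radius rad, off mm outside of hinge line plane (neg = inside), leaf angle th deg; side 'A'/'B'
    s=1 if side=='A' else -1; t=np.radians(th)
    return W(g,-132-rad*np.sin(t)-off*np.cos(t), s*(242-rad*np.cos(t)+off*np.sin(t)))
E
python3 - <<'E'
from h import *
g=np.load("g.npy"); p=np.array([.606,.0653])
print(leafpt(g,'A',0,106,17))
for th in range(0,55,5):
    q=leafpt(g,'A',th,106,22); print(th,q.round(4),((q-p)*100).round(2)); p=q
print("push inside, leaf at th, finger centre 30 inside")
for th in range(30,105,5): print(th,leafpt(g,'A',th,150,-30).round(3),leafpt(g,'A',th,150,-42).round(3))
E
```

```text
[0.60628285 0.06474699]
0 [0.6013 0.0645] [-0.47 -0.08]
5 [0.592  0.0662] [-0.93  0.18]
10 [0.5829 0.0688] [-0.91  0.26]
15 [0.5741 0.0722] [-0.88  0.34]
20 [0.5656 0.0763] [-0.85  0.41]
25 [0.5575 0.0811] [-0.81  0.48]
30 [0.5498 0.0866] [-0.77  0.55]
35 [0.5427 0.0928] [-0.71  0.62]
40 [0.5361 0.0996] [-0.66  0.68]
45 [0.5301 0.1069] [-0.6   0.73]
50 [0.5248 0.1147] [-0.53  0.78]
push inside, leaf at th, finger centre 30 inside
30 [0.577 0.024] [0.587 0.019]
35 [0.564 0.028] [0.574 0.022]
40 [0.552 0.033] [0.561 0.026]
45 [0.54  0.039] [0.549 0.032]
50 [0.529 0.047] [0.537 0.038]
55 [0.518 0.055] [0.526 0.045]
60 [0.508 0.064] [0.515 0.054]
65 [0.499 0.074] [0.505 0.063]
70 [0.491 0.084] [0.496 0.073]
75 [0.484 0.096] [0.488 0.084]
80 [0.478 0.108] [0.481 0.096]
85 [0.473 0.12 ] [0.475 0.108]
90 [0.469 0.133] [0.47  0.121]
95 [0.466 0.146] [0.466 0.134]
100 [0.465 0.159] [0.463 0.147]
```

Call:
{"fn": "drive_tool", "kwargs": {"series": [[[-0.5,0,0],0],[[-0.9,0.2,0],0],[[-0.9,0.3,0],-3],[[-0.9,0.3,0],-3],[[-0.85,0.4,0],-4],[[-0.8,0.5,0],-4],[[-0.8,0.55,0],-4],[[-0.7,0.6,0],-4],[[-0.65,0.7,0],-4],[[-0.6,0.7,0],-4]]}}

```text
time: 16.6
ee_pos: [0.5307, 0.1081, 0.2571]
eef_rot: [0.973, -0.231, 0.001, -0.0]
ft_force: [4.1, 0.5, 0.4]
width: 0.0006
grip_force: 1.3
```

Run:
```python
from bench import r
from h import *
s=r.read_state();print(s["joint_positions"].round(2),s["ft_force"].round(1))
g=np.load("g.npy"); p=leafpt(g,'A',45,106,22)
for th in range(50,112,6):
    q=leafpt(g,'A',th,106,22); print(th,q.round(4),((q-p)*100).round(2)); p=q
```

```text
[ 0.35  0.2  -0.72  1.61  0.13  1.38 -2.42] [4.1 0.5 0.4]
50 [0.5248 0.1147] [-0.53  0.78]
56 [0.5194 0.1247] [-0.54  0.99]
62 [0.515  0.1351] [-0.44  1.05]
68 [0.5118 0.146 ] [-0.33  1.09]
74 [0.5097 0.1571] [-0.21  1.11]
80 [0.5087 0.1684] [-0.09  1.13]
86 [0.509  0.1797] [0.03 1.13]
92 [0.5105 0.191 ] [0.14 1.12]
98 [0.5131 0.202 ] [0.26 1.1 ]
104 [0.5168 0.2127] [0.37 1.07]
110 [0.5217 0.2229] [0.48 1.02]
```

Call:
{"fn": "drive_tool", "kwargs": {"series": [[[0.3,-0.3,0],0],[[0,0,1.5],0],[[0,0,2.0],0],[[0,0,1.8],0],[[0.8,-2.2,0],4],[[0.8,-2.2,0],5],[[0.8,-2.2,0],5],[[0.2,-1.7,0],6],[[0,0,0],5],[[0,0,0],5]]}}

```text
time: 17.85
ee_pos: [0.5598, 0.0212, 0.3099]
eef_rot: [1.0, 0.031, 0.0, -0.0]
ft_force: [0.6, 0.5, -0.6]
width: 0.0005
grip_force: 0.0
```

Run:
```python
from bench import r, vision
from h import *
s=r.read_state(); print(s["ee_pos"],s["eef_rot"],s["joint_positions"].round(2))
c=vision.camera("side"); cv2.imwrite("pics/side2.png",cv2.resize(c["color"][140:380,250:450,::-1],None,fx=2.5,fy=2.5))
```

```text
[0.55983537 0.02116355 0.30988646] [ 9.99503952e-01  3.14931854e-02  1.66557620e-04 -2.87662817e-05] [ 0.49  0.23 -0.72  1.48  0.15  1.49 -1.74]
```

View pics/side2.png

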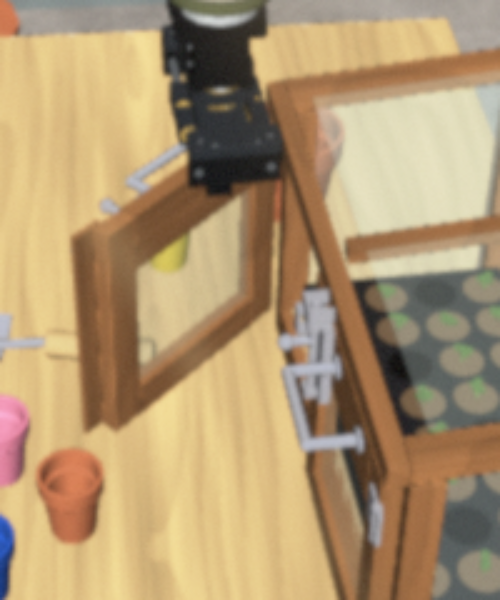

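Call:
{"fn": "drive_tool", "kwargs": {"series": [[[0,0,-1.5],0],[[0,0,-2.0],0],[[0,0,-1.5],0],[[0,0,0],0],[[-1.0,0.7,0],0],[[-1.0,0.7,0],0],[[-0.7,0.7,0],0],[[-1.1,0.85,0],0],[[-1.1,0.85,0],0],[[0,0,0],0]]}}

```text
time: 19.15
ee_pos: [0.5098, 0.0607, 0.2593]
eef_rot: [1.0, 0.031, 0.0, 0.0]
ft_force: [0.6, 0.0, 0.9]
width: 0.0006
grip_force: 0.0
```

Call:
{"fn": "drive_tool", "kwargs": {"series": [[[-0.9,1.0,0],0],[[-0.9,1.0,0],0],[[-0.7,1.15,0],0],[[-0.7,1.15,0],0],[[-0.5,1.25,0],0],[[-0.5,1.25,0],0],[[-0.2,1.0,0],0],[[-0.2,1.0,0],0],[[0,0,0],0],[[0,0,0],0]]}}

```text
time: 20.4
ee_pos: [0.4646, 0.1474, 0.2589]
eef_rot: [1.0, 0.03, -0.0, 0.0]
ft_force: [1.3, -0.0, 0.3]
width: 0.0004
grip_force: 0.0
```

Call:
{"fn": "drive_tool", "kwargs": {"series": [[[0,0.4,0],0],[[0,0.4,0],0],[[0,0,0],0],[[0.3,-1.5,0],0],[[0.5,-2.0,1.0],0],[[1.5,-3.0,2.0],0],[[1.5,-4.0,2.0],0],[[2,-4.0,0],0],[[2,-4.0,0],0],[[2.0,-4.0,0],0]]}}

```text
time: 21.65
ee_pos: [0.563, -0.0723, 0.3091]
eef_rot: [1.0, 0.029, 0.0, 0.0]
ft_force: [0.9, 0.5, 0.6]
width: 0.0005
grip_force: 0.0
```

Run:
```python
from bench import r, vision
from h import *
s=r.read_state(); print(s["ee_pos"],s["eef_rot"],s["joint_positions"].round(2))
c=vision.camera("side"); im=c["color"][:,:,::-1].copy(); cv2.imwrite("pics/side3.png",im)
g=np.load("g.npy")
# leaf free-edge sanity: wooden leaf top vs angle, count brown pixels along predicted outer top edge line (z=.285)
hsv=cv2.cvtColor(im,cv2.COLOR_BGR2HSV)
for th in range(70,112,3):
    L=[proj("side",[*leafpt(g,'A',th,rd,-11),.285]) for rd in np.linspace(60,235,60)]
    M=[proj("side",[*leafpt(g,'A',th,241,-11),z]) for z in np.linspace(.06,.28,40)]
    f=lambda P:np.median([hsv[int(round(v)),int(round(u))] for u,v in P],0)
    print(th,f(L),f(M),np.round(L[-1]))
```

```text
[ 0.56295496 -0.07232858  0.30907057] [9.99565442e-01 2.94757490e-02 3.16076901e-06 3.28754408e-04] [ 0.59  0.23 -0.65  1.46  0.14  1.49 -1.57]
70 [ 14.  126.  169.5] [ 14.  141.  181.5] [266. 212.]
73 [ 14.  137.5 170. ] [ 14. 142. 178.] [264. 209.]
76 [ 14. 141. 171.] [ 14. 143. 181.] [262. 206.]
79 [ 14. 141. 172.] [ 14.  143.  183.5] [261. 204.]
82 [ 14. 141. 169.] [ 14.  142.5 180. ] [259. 201.]
85 [ 14.  142.5 170. ] [ 14. 143. 177.] [258. 198.]
88 [ 14. 143. 172.] [ 14. 142. 174.] [257. 195.]
91 [ 13. 143. 166.] [ 14.  142.5 174. ] [257. 192.]
94 [ 14. 143. 156.] [ 14.  143.  172.5] [256. 189.]
97 [ 13.5 143.  156. ] [ 14. 142. 174.] [256. 186.]
100 [ 13. 143. 155.] [ 14. 142. 175.] [257. 183.]
103 [ 15.5 108.  164. ] [ 14.  142.5 179. ] [257. 180.]
106 [ 20.   62.  197.5] [ 14. 143. 183.] [258. 177.]
109 [ 20.   78.5 209. ] [ 14.  141.5 181. ] [259. 174.]
```

The brown of leaf A's top edge ends at about 100°, so it is past square. Now I press bolt B.

Call:
{"fn": "drive_tool", "kwargs": {"series": [[[0.6,-2.0,0],0],[[0.6,-2.5,0],0],[[0.8,-1.7,0],0],[[1.3,0,0],0],[[0,0,-1.0],0],[[0,0,-1.0],0],[[0,0,-0.6],0],[[0,0,-0.4],0],[[0,0,-0.4],0],[[0,0,-0.4],0]]}}

```text
time: 22.95
ee_pos: [0.5956, -0.1312, 0.2713]
eef_rot: [1.0, 0.03, 0.0, 0.0]
ft_force: [-2.3, 1.5, 3.1]
width: 0.0006
grip_force: 1.3
```

Call:
{"fn": "drive_tool", "kwargs": {"series": [[[0,0,-0.4],0],[[0,0,-0.4],0],[[0,0,-0.4],0],[[0,0,-0.2],0],[[0,0,-0.15],0],[[0,0,0],0],[[0,0,0],0],[[0,0,0],0],[[0,0,0],0],[[0,0,0],0]]}}

```text
time: 24.2
ee_pos: [0.5957, -0.1315, 0.2555]
eef_rot: [1.0, 0.03, 0.0, 0.0]
ft_force: [-0.8, -0.0, 0.3]
width: 0.0003
grip_force: 0.1
```

Call:
{"fn": "drive_tool", "kwargs": {"series": [[[-0.3,0,1.0],0],[[0,0,2.0],0],[[0,0,2.0],0],[[0,-2.5,0],0],[[0.4,-2.5,0],0],[[0.6,-2.5,0],0],[[1.0,0,0],0],[[1.0,0,0],0],[[0,0,0],0],[[0,0,0],0]]}}

```text
time: 25.45
ee_pos: [0.6228, -0.2056, 0.3056]
eef_rot: [1.0, 0.031, -0.0, -0.0]
ft_force: [-0.1, -0.2, -0.6]
width: 0.0006
grip_force: 0.0
```

Run:
```python
from bench import r, vision
from h import *
s=r.read_state(); print(s["ee_pos"],s["joint_positions"].round(2))
g=np.load("g.npy")
print(leafpt(g,'B',0,106,17)); p=s["ee_pos"][:2]
for th in range(0,110,6):
    q=leafpt(g,'B',th,106,22); print(th,q.round(4),((q-p)*100).round(2)); p=q
c=vision.camera("side")
im=c["color"][:,:,::-1]; print([(proj("side",[*W(g,-166,-62),z])).round(1) for z in(.266,.24)])
u,v=proj("side",[*W(g,-166,-62),.253]).astype(int)
cv2.imwrite("pics/kb.png",cv2.resize(im[v-35:v+35,u-40:u+40],None,fx=7,fy=7,interpolation=cv2.INTER_CUBIC)); print(u-40,v-35)
```

```text
[ 0.62275975 -0.20557263  0.30563615] [ 0.64  0.43 -0.57  1.22  0.23  1.55 -1.4 ]
[ 0.6224274  -0.20677346]
0 [ 0.6174 -0.2071] [-0.53 -0.15]
6 [ 0.6067 -0.2106] [-1.08 -0.35]
12 [ 0.5963 -0.2152] [-1.03 -0.46]
18 [ 0.5865 -0.2209] [-0.98 -0.57]
24 [ 0.5774 -0.2276] [-0.92 -0.67]
30 [ 0.569  -0.2352] [-0.84 -0.76]
36 [ 0.5614 -0.2436] [-0.76 -0.84]
42 [ 0.5548 -0.2528] [-0.66 -0.92]
48 [ 0.5491 -0.2626] [-0.56 -0.98]
54 [ 0.5445 -0.273 ] [-0.46 -1.04]
60 [ 0.5411 -0.2838] [-0.35 -1.08]
66 [ 0.5387 -0.2949] [-0.23 -1.11]
72 [ 0.5376 -0.3062] [-0.12 -1.13]
78 [ 0.5376 -0.3175] [ 0.   -1.13]
84 [ 0.5388 -0.3288] [ 0.12 -1.13]
90 [ 0.5412 -0.3398] [ 0.24 -1.11]
96 [ 0.5447 -0.3506] [ 0.35 -1.08]
102 [ 0.5493 -0.3609] [ 0.46 -1.03]
108 [ 0.555  -0.3707] [ 0.57 -0.98]
[array([364.2, 274.7]), array([363.8, 284.2])]
324 244
```

Call:
{"fn": "drive_tool", "kwargs": {"series": [[[0,-0.1,-1.5],0],[[0,0,-1.7],0],[[0,0,-1.5],0],[[0,0,0],0],[[-0.4,-0.1,0],0],[[-0.3,-0.1,0],0],[[-0.3,0,0],0],[[-0.3,-0.1,0],1],[[-0.3,-0.1,0],1],[[0,0,0],0]]}}

```text
time: 26.75
ee_pos: [0.6062, -0.2114, 0.2585]
eef_rot: [0.999, 0.048, -0.0, -0.0]
ft_force: [0.1, -0.7, 0.0]
width: 0.0006
grip_force: 0.0
```

Call:
{"fn": "drive_tool", "kwargs": {"series": [[[-1.0,-0.5,0],5],[[-1.0,-0.6,0],6],[[-0.9,-0.7,0],6],[[-0.85,-0.75,0],6],[[-0.75,-0.85,0],6],[[-0.65,-0.9,0],6],[[-0.55,-1.0,0],6],[[-0.45,-1.05,0],6],[[-0.35,-1.1,0],6],[[0,0,0],0]]}}

```text
time: 28.0
ee_pos: [0.5411, -0.2865, 0.2582]
eef_rot: [0.873, 0.487, -0.0, -0.0]
ft_force: [0.2, 0.6, 0.0]
width: 0.0004
grip_force: 0.0
```

Call:
{"fn": "drive_tool", "kwargs": {"series": [[[-0.25,-1.1,0],6],[[-0.1,-1.1,0],6],[[0,-1.15,0],6],[[0.1,-1.15,0],6],[[0.25,-1.1,0],6],[[0.35,-1.1,0],6],[[0.45,-1.0,0],6],[[0,0,0],0],[[0,0,0],0],[[0,0,0],0]]}}

```text
time: 29.25
ee_pos: [0.5497, -0.3623, 0.2587]
eef_rot: [0.64, 0.768, -0.0, 0.0]
ft_force: [0.4, 0.9, 0.2]
width: 0.0006
grip_force: 0.0
```

Run:
```python
from bench import r, vision
from h import *
s=r.read_state(); print(s["ee_pos"],s["joint_positions"].round(2),s["ft_force"])
c=vision.camera("side"); cv2.imwrite("pics/side4.png",c["color"][:,:,::-1])
```

```text
[ 0.54965955 -0.36234988  0.25873   ] [ 1.04  0.5  -0.77  1.29  0.34  1.49  0.48] [0.4451251  0.86624959 0.18180525]
```

View pics/side4.png

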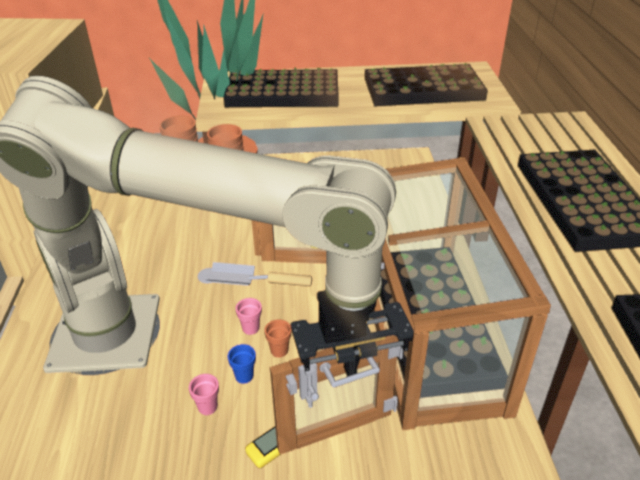

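Both leaves stand past square. Leaf B runs from (275,370) to (390,345) and leaf A is at (260–330,250). The pot is upright at (278,338). I'll withdraw straight up.

Call:
{"fn": "drive_tool", "kwargs": {"series": [[[0,0.3,0],0],[[0,0,1.0],0],[[0,0,2.0],0],[[0,0,3.0],0],[[0,0,3.0],0],[[0,0,3.0],0],[[-1,1,0],0],[[0,0,0],0],[[0,0,0],0],[[0,0,0],0]]}}

```text
time: 30.55
ee_pos: [0.5397, -0.3502, 0.3782]
eef_rot: [0.64, 0.768, 0.0, -0.0]
ft_force: [-0.2, 0.2, 0.1]
width: 0.0005
grip_force: 0.0
```

Run:
```python
from bench import r, vision
from h import *
g=np.load("g.npy")
s=r.read_state(); print(s["ee_pos"],s["ft_force"])
c=vision.camera("scene"); im=c["color"][:,:,::-1].copy(); cv2.imwrite("pics/scene5.png",im)
im2=vision.camera("side")["color"][:,:,::-1].copy(); cv2.imwrite("pics/side5.png",im2)
for nm,I in(("side",im2),("scene",im)):
  h=cv2.cvtColor(I,cv2.COLOR_BGR2HSV)
  for S in "AB":
    for th in range(76,112,4):
      L=[proj(nm,[*leafpt(g,S,th,rd,-11),.284]) for rd in np.linspace(90,230,60)]
      print(nm,S,th,np.median([h[int(round(v)),int(round(u))] for u,v in L],0),np.round(L[0]),np.round(L[-1]))
# gps blob before/after in side view
for f in("side0","side5"):
  h=cv2.cvtColor(cv2.imread(f"pics/{f}.png"),cv2.COLOR_BGR2HSV)[410:475,235:315]; print(f,cv2.boundingRect(cv2.inRange(h,(22,180,100),(33,255,255))))
```

```text
[ 0.53965136 -0.35022074  0.37817411] [-0.15789227  0.2018229   0.06129154]
side A 76 [ 14.  142.5 174. ] [322. 193.] [264. 206.]
side A 80 [ 14. 143. 176.] [321. 192.] [262. 203.]
side A 84 [ 13.  142.  173.5] [320. 190.] [261. 199.]
side A 88 [ 14. 143. 175.] [319. 189.] [259. 195.]
side A 92 [ 13.5 144.  170. ] [318. 187.] [259. 191.]
side A 96 [ 13. 142. 160.] [318. 186.] [259. 187.]
side A 100 [ 13.  143.5 160. ] [317. 184.] [259. 183.]
side A 104 [ 14.5 107.  178. ] [317. 183.] [260. 180.]
side A 108 [ 20.  100.5 221. ] [317. 181.] [261. 176.]
side B 76 [ 20. 104. 223.] [352. 325.] [275. 318.]
side B 80 [ 19.  104.  222.5] [351. 327.] [273. 325.]
side B 84 [ 20.  104.5 222. ] [351. 330.] [272. 331.]
side B 88 [ 20. 104. 222.] [351. 332.] [272. 338.]
side B 92 [ 20.  104.  222.5] [351. 335.] [272. 345.]
side B 96 [ 20.  104.5 222.5] [351. 338.] [273. 352.]
side B 100 [ 19.  106.  220.5] [352. 340.] [274. 359.]
side B 104 [ 13. 145. 158.] [353. 343.] [276. 366.]
side B 108 [ 13.  143.5 156. ] [354. 346.] [279. 373.]
scene A 76 [ 19.  103.  146.5] [331. 215.] [337. 172.]
scene A 8
[... 242 characters left out ...]
[369. 178.]
scene A 100 [ 13.  144.  101.5] [347. 218.] [375. 181.]
scene A 104 [ 12.5 140.   73. ] [349. 219.] [381. 183.]
scene A 108 [113.5   9.   68. ] [352. 220.] [387. 186.]
scene B 76 [ 19.  103.5 140.5] [173. 166.] [211. 135.]
scene B 80 [ 19. 103. 139.] [171. 165.] [206. 133.]
scene B 84 [ 19. 104. 135.] [169. 164.] [202. 130.]
scene B 88 [ 18.  106.   82.5] [167. 163.] [197. 128.]
scene B 92 [ 15. 137.  39.] [165. 162.] [191. 127.]
scene B 96 [ 15.  149.5  35.5] [163. 161.] [186. 125.]
scene B 100 [ 14.  147.5  33.5] [161. 161.] [180. 124.]
scene B 104 [ 13. 144. 102.] [158. 160.] [175. 123.]
scene B 108 [ 13. 144. 100.] [156. 160.] [169. 122.]
side0 (0, 0, 0, 0)
side5 (0, 0, 0, 0)
```

Two cameras agree: leaf A is at about 100° and leaf B at about 104°. The arm is clear of everything.

```bash
python3 -c "
from bench import r
print(r.close_job())"
```

```text
the job is handed in; nothing more can be done
None
```

I handed the job in at about 31 s: the pot is set aside upright, and both leaves were unbolted in order and stand open past square (about 100° and 104°). I never knowingly touched the trowel, handheld unit or big pot; I didn't measure their final positions, and no verdict came back.

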